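Kit the next bush-pressing job

TASK

Make up the kit tray for the next bush-pressing job: set the bare housing (its boss bore still empty) upright in the rectangular pocket, the loose brass bush upright in the round pocket, lay the plug gauge in the white V-blocks and the blue deburring tool in the blue U-shaped rests, both resting across the middle of their two rests. Seat each one fully down in its own nest. Leave the finished housing, which already has its brass bush, and the grey steel bush where they stand.

Things in the scene. Friction and masses are not known exactly. Their poses are not given: they have to be found in the camera images.
- bare_housing_mid (a point): Bare valve housing: silver machined aluminium block 30 (x) x 45 (y) x 22 mm (49 mm with the fitting on one end), round 23 mm boss on top to 31 mm height, its bore empty. Stands upright, boss up; 0.16 kg. Point: centre of its footprint, 15.5 mm above its underside; x across the 30 mm width, y along the length, z up.
- brass_bush_mid (a point): Loose flanged bush of brass colour (pale yellow), 20 mm diameter, 18 mm high, flange at the top, standing upright; 0.02 kg. Point: its centre, 9 mm above its underside; z up along its axis.
- plug_gauge_mid (a point): Plug gauge: round steel double-ended gauge with a knurled handle and a red ring, 107 mm long, 17 mm diameter over the handle, lying on the bench (it can roll if pushed); 0.09 kg. Point: its centre, on its axis, 8.3 mm above the bench; y along its length.
- deburrer_mid (a point): Deburring tool: straight blue barrel 100 mm long, 15 mm wide and 15 mm high, with a thin hooked steel blade of 20 mm at one end, lying flat; 0.04 kg. Point: middle of the barrel, 7.5 mm above the bench; y along the barrel away from the blade (the blade is at -y), z up.
- housing_nest: Fixed nest, 87 x 65 mm, one of a row of four (66.5 mm apart, any order) in a low aluminium tray. Origin: centre of its underside, 3 mm over the bench; x along its 87 mm, y along the row, z up. Dark grey block 13 mm high with a rectangular yellow-floored pocket in its middle, 59 mm (x) by 40 mm (y), 7 mm deep (floor at z = 6 mm).
- bush_nest: Fixed nest, 87 x 65 mm, one of a row of four (66.5 mm apart, any order) in a low aluminium tray. Origin: centre of its underside, 3 mm over the bench; x along its 87 mm, y along the row, z up. Dark grey block 13 mm high with a round yellow-floored pocket in its middle, 30 mm diameter, 7 mm deep (floor at z = 6 mm).
- gauge_cradle: Fixed nest, 87 x 65 mm, one of a row of four (66.5 mm apart, any order) in a low aluminium tray. Origin: centre of its underside, 3 mm over the bench; x along its 87 mm, y along the row, z up. Two dark grey blocks with white 90-degree V, groove along x, 20 mm long at x = -27 and 27 mm, 17 mm high, mouth 23 mm wide; 34 mm finger gap between. The seated gauge has its axis at z = 16.6 mm.
- deburrer_cradle: Fixed nest, 87 x 65 mm, one of a row of four (66.5 mm apart, any order) in a low aluminium tray. Origin: centre of its underside, 3 mm over the bench; x along its 87 mm, y along the row, z up. Two dark grey U rests with blue floor at z = 8 mm, channel along x 26 mm wide, 20 mm long at x = -27 and 27 mm, 17 mm high; 34 mm finger gap between. Holds the barrel.
- bushed_housing_mid (a point): Finished housing, to be left alone: the same block as the bare one, but a brass-coloured bush is already pressed into the boss and stands up out of it (37 mm high over all). Point and axes as for the bare housing.
- steel_bush_mid (a point): Steel flanged bush, to be left alone: grey, 21 mm diameter, 16 mm high, otherwise like the brass one. Point: its centre, 8 mm above its underside.
There are look-alikes about, which are no part of the job. Leave any purple look-alike of the housing_nest alone.

How it is judged:
By the outcome, as a careful person would: the job done as asked, in the order asked, and still so for the second after the job is handed in, with the robot touching nothing.
It also fails if it takes over 115 s, if anything falls off the work surface, if the arm or the gripper's body presses on something with over 40 N, if the wrist force passes 120 N, or if a joint passes its speed limit or range.

ROBOT

A 7-joint arm with a two-finger parallel gripper is mounted at the origin on a cart in front of the work surface, level with it; the furniture and walls round the work are solid. World frame = base frame: x ahead of the robot, y to its left, z up, the work surface at z = 0. Lengths are in mm, angles in rad, forces in N, time in s.
With the tool pointing down it reaches from about 400 to 875 mm from the base axis. Payload 4.4 kg.
Tool frame: the origin (TCP) lies where the fingers leave the gripper's body, on its centre line; the fingertips stand 73 mm ahead of it and the grasp point (between the pads) lies 54 mm ahead of it; z points along the fingers, y is the line along which they close (so a half turn about z gives the same grasp; the last joint's range is limited). The gripper opens to 85 mm and grips with 20 to 120 N. Pads are 22 mm wide; open, the fingers measure 114 mm over their backs; the gripper's body (76 mm by 85 mm) begins 54 mm behind the grasp point. The pads swing forward as they close: fully open they stand 13 mm farther back than shut.
Start: joints at [-1.292, 0.628, 0.038, 1.517, -0.027, 0.996, -0.02], TCP at [219.685, 611.764, 303.913] pointing down, gripper open.
Joint ranges: [-3.06, 3.06], [-0.37, 2.12], [-1.25, 1.32], [0.18, 2.47], [-1.1, 4.24], [0.23, 1.98], [-2.94, 2.94]. Speed limits (rad/s): [2.57, 2.57, 3.14, 3.14, 3.14, 3.14, 3.14].

INTERFACE

Orientations are given as [roll, pitch, yaw] about the fixed x, y, z axes, in that order (R = Rz(yaw) Ry(pitch) Rx(roll)).
In Python, from cell import ctrl gives the robot as it stands.
- The arm moves only by the tool send_rows, never from a script. Its argument "rows" is a list that holds one entry, the list of rows, each a list of 6 numbers: the shift along the tool's x, y, z in cm, then the turn, a rotation vector about the tool's x, y, z in rad. In form: [[[tx, ty, tz, wx, wy, wz], ...]]. A call has 1 to 10 rows; each row is the pose to reach, as a shift and turn from the pose commanded when the call began, along the tool's axes at that moment; what a row does not reach only later rows make up. A row lasts 1/10 s, in which the tool goes at most 50 mm and 8.59 degrees, less where a joint would pass 70% of its speed; a pose out of reach is approached as far as the arm can. A call with a gripper value outside its range is refused whole. "grip" is the closure in counts, from 0 (fully open) to 255 (shut), set as the call begins (left out, the last holds). The fingers move at their own pace and stop on an object; the grip force is fixed at half the most. Time passes only in rows, so rows that repeat a pose let the fingers close. It gives the time, the measured TCP pose, the force, the opening and the grip force at its end, in the units of the state.
- ctrl.read_state(): the state, without advancing time (a new reading comes with each control period).
- ctrl.get_image(name): name is "scene" or "top" or "wrist"; returns a dict with "pixels" (420x560x3 uint8, red, green, blue), "fx", "fy", "cx", "cy" (pixels), "extrinsics" (4x4, takes a point from camera to world coordinates); the wrist camera has in their place "mount" (4x4, takes a point from camera to tool coordinates, whose origin is the TCP and whose axes are the flange's). Camera axes: x right, y up, looking along -z (the intrinsics and any distortion apply to the point x, -y, -z); pixel columns grow to the right and rows downward; lengths in mm; the calibration is good to about 2 mm. The wrist camera is an equidistant fisheye: a pixel r from the principal point sees the ray r / f radians off the axis. A picture is of the moment at which its call begins: read the wrist's pose just before it. There is no depth.
- ctrl.finish_job(): hands the job in; it is judged then, once.
The state is a dict: "clock": time; "qpos": joint angles; "qd": joint speeds; "tau": joint torques, N m; "eef_pos": TCP position; "tool_rot": TCP orientation; "force": force on the tool from outside, world axes, zero at the start; "torque": the same for the moment, N m; "width": finger opening in mm; "gripper_force": force on a finger pad.
Only numpy, scipy, OpenCV 4.12 (cv2) and the standard library are available. Lean on these libraries where they do the work, as an engineer would, in place of code of your own. Each camera call takes 0.05 s, during which the arm holds its last target. There are 200 camera calls.

## Working session

There is one attempt and no reset: what is moved stays moved. The work goes in short steps, Python scripts to look and compute and a tool call to move; the robot and the scene stay as the last step left them, time stands still between calls to the robot, and variables do not carry over. Pictures are saved under pics/ and viewed, at most 14 in all, crops included, and the job is handed in when it is done.

Besides the shell and the picture viewer there is one more tool, called after "Request:" as name(argument=value, ...), one argument or row to a line, values as JSON. send_rows: Moves the arm, as the interface text tells. Its arguments: {"type":"object","properties":{"rows":{"type":"array","items":{"type":"array","items":{"type":"array","items":{"type":"number"}}}},"grip":{"type":"number"}},"required":["rows"]}

```bash
ls; mkdir -p pics; python3 - <<'E'
from cell import ctrl
import cv2
s=ctrl.read_state();print(s)
for n in ["scene","top","wrist"]:
    d=ctrl.get_image(n);cv2.imwrite(f"pics/{n}0.png",d["pixels"][:,:,::-1])
    print(n,{k:(v if k!="pixels" else 0) for k,v in d.items()})
E
```

```text
pics
{'clock': 0.0, 'qpos': array([-1.29182409,  0.62934651,  0.03846516,  1.51835553, -0.02702526,
        0.99631642, -0.0199937 ]), 'qd': array([ 0.00042568,  0.00154484, -0.00022992, -0.00153569,  0.00075715,
       -0.00158088,  0.00032077]), 'tau': array([ 6.57915116e-04, -5.63394964e+01,  1.22610200e+00, -1.93451571e+01,
        1.08456973e-02,  1.00756178e-02, -1.11275989e-05]), 'eef_pos': array([219.5014231 , 611.29970878, 302.99312634]), 'tool_rot': array([-3.13968548e+00,  1.75559721e-05,  2.79679450e+00]), 'force': array([ 0.0194791 , -0.05074369, -0.18004046]), 'torque': array([0.01905008, 0.00196758, 0.0110743 ]), 'gripper_force': 0.0, 'width': 85.35906124384388}
scene {'pixels': 0, 'fx': 413.3074846446112, 'fy': 413.3074846446112, 'cx': 274.98977160291776, 'cy': 211.84319055617956, 'extrinsics': array([[ 6.18448230e-01,  3.48324835e-01, -7.04408686e-01,
         5.51102690e+00],
       [-7.85519482e-01,  2.99042208e-01, -5.41786768e-01,
        -4.89333681e+02],
       [ 2.19301418e-02,  8.88393813e-01,  4.58558068e-01,
         4.53814591e+02],
       [ 0.00000000e+00
[... 314 characters left out ...]
267080e-02,  2.05535142e-03,
         1.05581697e+00],
       [ 3.20935142e-03,  9.13302915e-02,  9.95815484e-01,
         9.70493959e+02],
       [ 0.00000000e+00,  0.00000000e+00,  0.00000000e+00,
         1.00000000e+00]])}
wrist {'pixels': 0, 'fx': 325.19226210127806, 'fy': 325.19226210127806, 'cx': 277.60286518853496, 'cy': 215.8936244269584, 'mount': array([[-2.04824622e-04,  9.64362062e-01,  2.64586037e-01,
         6.66455490e+01],
       [ 9.99999949e-01,  1.33183838e-04,  2.88704468e-04,
         7.43316920e-01],
       [ 2.43177053e-04,  2.64586083e-01, -9.64362041e-01,
        -6.78200158e+01],
       [ 0.00000000e+00,  0.00000000e+00,  0.00000000e+00,
         1.00000000e+00]])}
```

View pics/scene0.png

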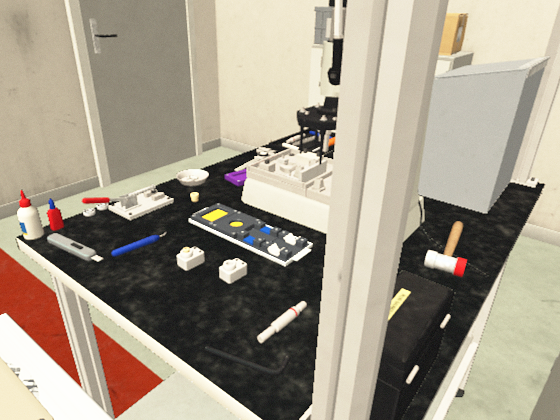

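```bash
python3 -c "
import cv2
a=cv2.imread('pics/top0.png');cv2.imwrite('pics/top0b.png',cv2.resize(a,(800,600),interpolation=cv2.INTER_CUBIC))"
```

```text
(no output)
```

View pics/top0b.png

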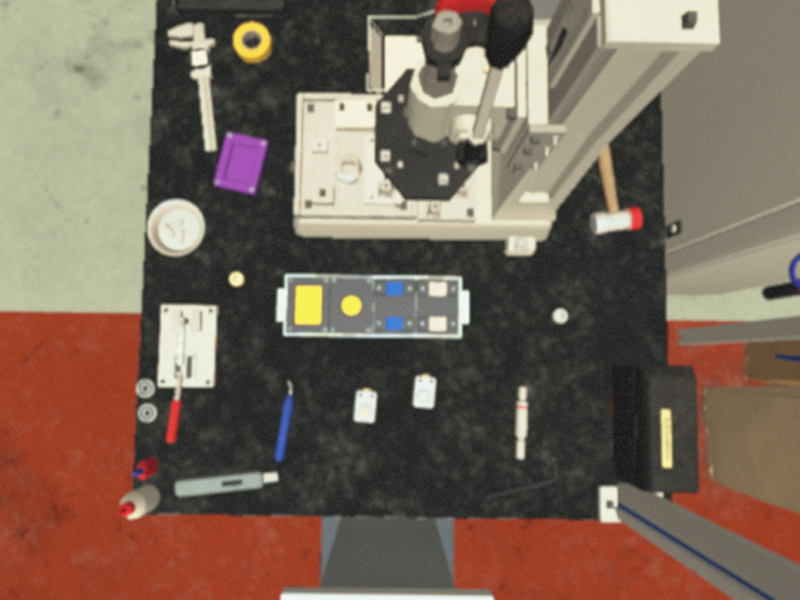

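```bash
python3 - <<'E'
import cv2,numpy as np
a=cv2.imread('pics/top0.png')
def c(x,y,w,h,s): return cv2.resize(a[y:y+h,x:x+w],(w*s,h*s),interpolation=cv2.INTER_CUBIC)
# left crop: x190..330,y180..240 tray; x180..380,y250..330 objects
A=c(190,180,150,64,5);B=c(180,252,150,56,5)
cv2.imwrite('pics/c1.png',np.vstack([A,B])) # 750x600
s=cv2.imread('pics/scene0.png')
A=cv2.resize(s[235:285,165:265],(800,400),interpolation=cv2.INTER_CUBIC)
B=np.hstack([c(345,260,40,68,3)[:200,:],c(375,205,40,40,5)[:200,:200],c(150,180,40,40,5)])
B=cv2.copyMakeBorder(B,0,0,0,800-B.shape[1],cv2.BORDER_CONSTANT)
cv2.imwrite('pics/c2.png',np.vstack([A,B[:200]]))
E
```

```text
(no output)
```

View pics/c1.png

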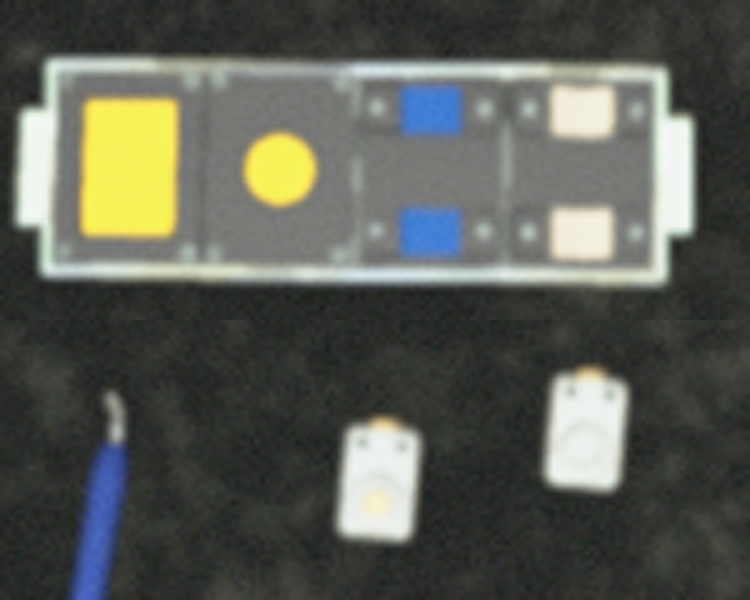

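View pics/c2.png

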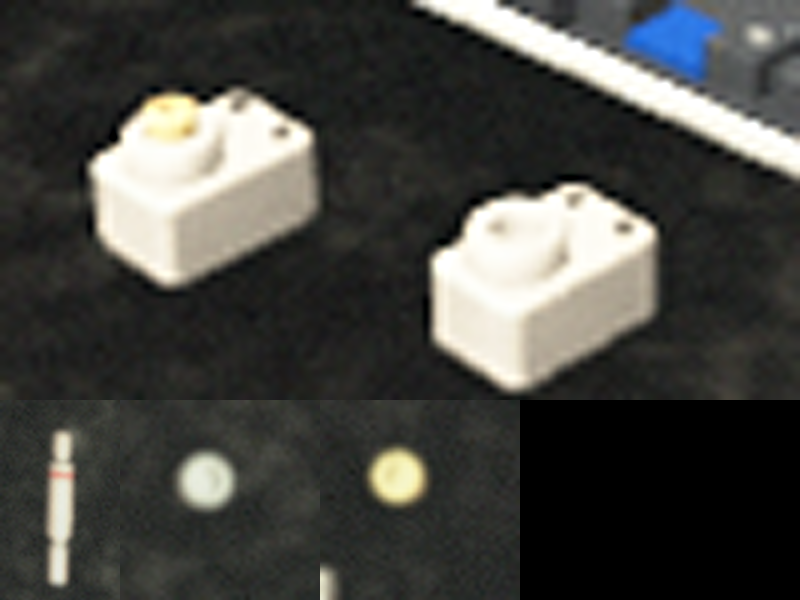

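```bash
cat > h.py <<'E'
import cv2,numpy as np
from scipy.spatial.transform import Rotation as Rn
def ray(d,u,v):
    E=d["extrinsics"];r=E[:3,:3]@np.array([(u-d["cx"])/d["fx"],-(v-d["cy"])/d["fy"],-1]);return E[:3,3],r
def plane(d,u,v,z):
    o,r=ray(d,u,v);return (o+r*(z-o[2])/r[2])[:2]
def wplane(d,s,u,v,z):
    x,y=(u-d["cx"]),(v-d["cy"]);r=np.hypot(x,y);t=r/d["fx"];k=np.sin(t)/max(r,1e-9)
    c=np.array([x*k,-y*k,-np.cos(t)]);M=d["mount"];R=Rn.from_euler("xyz",s["tool_rot"]).as_matrix()
    o=R@M[:3,3]+s["eef_pos"];q=R@M[:3,:3]@c;return (o+q*(z-o[2])/q[2])[:2]
def tool(s,p):  # world target TCP -> tool cm
    R=Rn.from_euler("xyz",s["tool_rot"]).as_matrix();return R.T@(np.array(p)-s["eef_pos"])/10
def blob(mask):
    n,l,st,c=cv2.connectedComponentsWithStats(mask.astype(np.uint8));out=[]
    for i in range(1,n):
        if st[i,4]>25:
            p=np.argwhere(l==i)[:,::-1].astype(np.float32);out.append((c[i],cv2.minAreaRect(p),st[i,4],st[i,:4]))
    return out
E
python3 - <<'E'
from h import *
from cell import ctrl
d=ctrl.get_image("top");a=d["pixels"];h=cv2.cvtColor(a,cv2.COLOR_RGB2HSV);H,S,V=[h[...,i].astype(int) for i in range(3)]
def rep(n,m,roi,z):
    x,y,w,hh=roi;k=np.zeros(m.shape,bool);k[y:y+hh,x:x+w]=1
    for c,r,ar,st in blob(m&k):
        b=cv2.boxPoints(r);P=np.array([plane(d,u,v,z) for u,v in b])
        e=[P[1]-P[0],P[2]-P[1]];e=max(e,key=np.linalg.norm)
        print(n,"cent",plane(d,*c,z).round(1),"box",P.mean(0).round(1),"sz",np.linalg.norm(P[1]-P[0]).round(1),np.linalg.norm(P[2]-P[1]).round(1),"ang deg",np.degrees(np.arctan2(e[1],e[0])).round(1),ar,st)
tr=(190,180,150,64)
yel=(H>20)&(H<35)&(S>120);blu=(H>100)&(H<125)&(S>120);wh=V>150
rep("yel",yel,tr,12);rep("blue rest",blu,tr,12);rep("tan",(V>150),(290,185,30,50),16)
rep("tray",V>130,(185,180,150,64),12)
rep("debur",blu,(185,255,30,75),7.5);rep("debur all",V>110,(185,255,30,75),7.5)
rep("house",wh,(285,255,30,40),22);rep("bushed",wh,(240,265,35,40),22)
rep("gauge",wh,(350,262,30,70),8.3);rep("brass",V>120,(155,185,20,20),18);rep("steel",V>120,(380,210,20,20),16)
for p in [(207,168),(387,168)]: print("fixture front",plane(d,*p,0))
E
```

```text
yel cent [583.8 127.2] box [584.1 127.5] sz 39.7 57.5 ang deg -178.7 504 [206 200  19  27]
yel cent [584.   60.4] box [583.8  60.4] sz 28.7 28.7 ang deg -179.0 161 [239 207  14  14]
blue rest cent [610.2  -5.5] box [610.1  -5.4] sz 24.3 17.8 ang deg -89.3 105 [270 198  12   9]
blue rest cent [557.1  -6. ] box [557.1  -6. ] sz 24.2 17.6 ang deg -89.3 104 [270 222  12   9]
tan cent [617.8 -72.1] box [614.9 -69.1] sz 63.9 31.0 ang deg -89.3 249 [290 193  30  15]
tan cent [552.2 -71.5] box [554.3 -69.5] sz 63.5 28.5 ang deg -89.3 213 [290 221  30  14]
tray cent [581.6   6.9] box [583.7  27.2] sz 98.6 299.0 ang deg -90.0 2410 [193 191 136  46]
tray cent [583.7 126.6] box [583.  127.5] sz 44.1 64.1 ang deg -178.7 588 [205 199  21  30]
tray cent [585.8 -39.4] box [586.1 -39.5] sz 35.5 6.6 ang deg -4.6 44 [289 205   4  17]
tray cent [583.8  60.4] box [583.8  60.4] sz 33.1 33.2 ang deg -179.0 208 [238 206  16  16]
debur cent [394.8 159.7] box [394.6 159.7] sz 99.5 16.4 ang deg -7.6 325 [192 277  14  47]
debur all cent [400.2 159. ] box [405.8 158. ] sz 119.4 14.1 ang deg -8.5 314 [192 267  13  56]
house cent [454.1 -52.8] box [454.9 -53. ] sz 49.3 31.6 ang deg -4.7 327 [289 262  16  24]
bushed cent [431.6  35.8] box [432.3  35.5] sz 32.3 48.9 ang deg -179.2 332 [248 272  16  24]
gauge cent [ 409.4 -201.9] box [ 407.6 -201.4] sz 15.3 107.3 ang deg 179.6 317 [361 271   8  51]
brass cent [621.8 237.3] box [621.8 237.4] sz 22.0 22.1 ang deg -178.0 100 [160 190  11  11]
steel cent [ 571.6 -260.8] box [ 571.  -261.2] sz 22.0 22.0 ang deg 179.2 97 [387 216  11  11]
fixture front [686.54037456 149.5909423 ]
fixture front [ 691.85789436 -255.77462074]
```

```bash
python3 - <<'E'
from h import *
from cell import ctrl
t=ctrl.get_image("top");s=ctrl.get_image("scene")
def tri(a,b):
    o1,r1=ray(t,*a);o2,r2=ray(s,*b);k=np.linalg.lstsq(np.c_[r1,-r2],o2-o1,rcond=None)[0]
    p,q=o1+k[0]*r1,o2+k[1]*r2;print(((p+q)/2).round(),np.linalg.norm(p-q).round())
tri((301,91),(318,117));tri((301,139),(318,124));tri((207,157),(243,196))
for z in (150,250,300,350): print(z,plane(t,300,139,z))
st=ctrl.read_state()
y=np.radians(175.3)
R0=Rn.from_euler("xyz",st["tool_rot"]);R1=Rn.from_euler("xyz",[np.pi,0,y])
print("rotvec",(R0.inv()*R1).as_rotvec().round(3),"shift",tool(st,[454,-53,230]).round(2), tool(st,[400,300,300]).round(2))
E
```

```text
[768. -33. 234.] 33.0
[698. -52. 232.] 13.0
[708. 151.   8.] 5.0
150 [715.98740961 -49.93059432]
250 [689.37983669 -43.7164826 ]
300 [676.07605023 -40.60942674]
350 [662.77226377 -37.50237088]
rotvec [-0.001 -0.    -0.263] shift [-44.52 -54.62   7.39] [-27.51 -23.23   0.38]
```

```bash
python3 - <<'E'
import cv2
s=cv2.imread('pics/scene0.png');cv2.imwrite('pics/c3.png',cv2.resize(s[60:260,180:440],(780,600),interpolation=cv2.INTER_CUBIC))
E
```

```text
(no output)
```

View pics/c3.png

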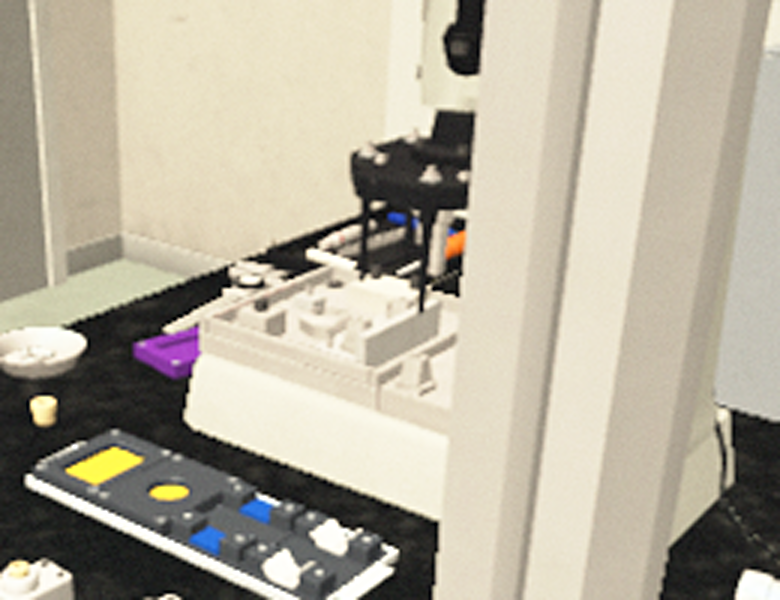

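Request:
send_rows(
  rows=[
    [[-4, -3, 0, 0, 0, -0.05], [-8, -6.5, 0, 0, 0, -0.1], [-12, -10, 0, 0, 0, -0.15], [-16, -13.5, 0, 0, 0, -0.2], [-20, -17, 0, 0, 0, -0.26], [-24, -20, 0, 0, 0, -0.26], [-27.5, -23.2, 0, 0, 0, -0.263], [-30, -28, 0, 0, 0, -0.263], [-32, -32, 1, 0, 0, -0.263], [-34.5, -36.5, 2, 0, 0, -0.263]],
  ],
  grip=90,
)

```text
clock: 1.3
eef_pos: [419.5, 160.9, 286.3]
tool_rot: [3.141, 0.001, 3.06]
force: [0.7, 0.1, 0.1]
width: 55.3
gripper_force: 0.0
```

```bash
python3 - <<'E'
from h import *
from cell import ctrl
s=ctrl.read_state();print(s["clock"],s["eef_pos"],s["tool_rot"],s["width"]);print(tool(s,[454,-53,200]))
E
```

```text
1.3 [419.53613931 160.90881312 286.29979471] [3.14091358e+00 1.37430402e-03 3.05975801e+00] 55.32266669348329
[ -5.17154924 -21.04343615   8.62280693]
```

Request:
send_rows(
  rows=[
    [[-1.2, -4.5, 2, 0, 0, 0], [-2.4, -9, 4, 0, 0, 0], [-3.6, -13, 6, 0, 0, 0], [-4.6, -17, 8, 0, 0, 0], [-5, -19.5, 9.5, 0, 0, 0], [-5.17, -20.7, 10.6, 0, 0, 0], [-5.17, -20.7, 10.6, 0, 0, 0], [-5.17, -20.7, 10.6, 0, 0, 0]],
  ],
)

```text
clock: 2.1
eef_pos: [454.0, -46.4, 180.3]
tool_rot: [3.141, 0.0, 3.061]
force: [0.2, -0.3, -0.0]
width: 55.4
gripper_force: 0.0
```

```bash
python3 - <<'E'
from h import *
from cell import ctrl
s=ctrl.read_state();d=ctrl.get_image("wrist");print(s["clock"],s["eef_pos"],s["tool_rot"],s["width"]);print(tool(s,[454,-53,95]))
cv2.imwrite("pics/w1.png",d["pixels"][:,:,::-1]);np.save("w1.npy",dict(s=s,d=d),allow_pickle=True)
E
```

```text
2.1 [453.96947732 -46.3656027  180.2702742 ] [3.14061294e+00 1.23079359e-06 3.06119337e+00] 55.35117698750404
[-0.05631455 -0.66940518  8.52637576]
```

View pics/w1.png

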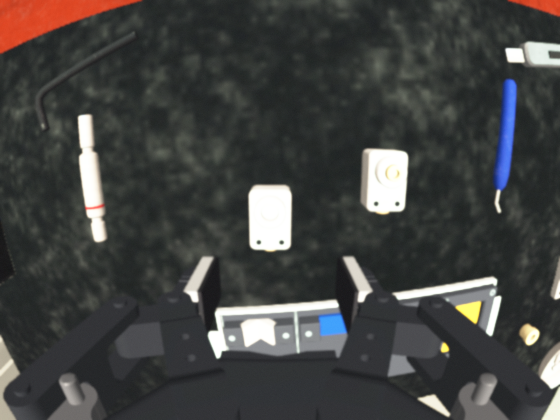

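```bash
python3 - <<'E'
from h import *
w=np.load("w1.npy",allow_pickle=True).item();s,d=w["s"],w["d"]
f=lambda u,v,z:wplane(d,s,u,v,z)
P=[f(249,249,22),f(291,249,22),f(249,187,22),f(291,187,22)]
print(np.round(P,1),np.mean(P,0));e=(P[0]+P[1]-P[2]-P[3]);print(np.degrees(np.arctan2(e[1],e[0])))
a,b=f(86,116,8.3),f(99,241,8.3);e=b-a;print("g",a,b,(a+b)/2,np.linalg.norm(e),np.degrees(np.arctan2(e[1],e[0])))
a,b=f(510,81,9),f(500.5,189,9);e=b-a;print("d",a,b,(a+b)/2,np.linalg.norm(e),np.degrees(np.arctan2(e[1],e[0])))
E
```

```text
[[473.4 -68.6]
 [475.9 -37.4]
 [426.8 -63.7]
 [429.3 -34.1]] [451.35265849 -50.97539768]
-4.981779586938215
g [ 356.05671395 -195.24871792] [ 463.42750957 -203.05163944] [ 409.74211176 -199.15017868] 107.6539517886372 -4.156529769701302
d [347.96646282 166.18211823] [444.43849792 153.8456861 ] [396.20248037 160.01390216] 97.25760182854295 -7.287190953532492
```

Request:
send_rows(
  rows=[
    [[0.1, -0.57, 3, 0, 0, 0], [0.1, -0.57, 6, 0, 0, 0], [0.1, -0.57, 8, 0, 0, 0], [0.1, -0.57, 9.2, 0, 0, 0], [0.1, -0.57, 9.8, 0, 0, 0], [0.1, -0.57, 9.8, 0, 0, 0], [0.1, -0.57, 9.8, 0, 0, 0]],
  ],
)

```text
clock: 2.85
eef_pos: [452.7, -52.3, 82.5]
tool_rot: [3.141, 0.0, 3.062]
force: [0.2, 0.5, 0.0]
width: 55.3
gripper_force: 0.0
```

Request:
send_rows(
  rows=[
    [[0, 0, 0, 0, 0, 0], [0, 0, 0, 0, 0, 0], [0, 0, 0, 0, 0, 0], [0, 0, 0, 0, 0, 0], [0, 0, 0, 0, 0, 0], [0, 0, 0, 0, 0, 0]],
  ],
  grip=230,
)

```text
clock: 3.45
eef_pos: [452.9, -53.0, 83.1]
tool_rot: [-3.141, 0.002, 3.06]
force: [-0.9, 0.2, 7.1]
width: 28.4
gripper_force: 59.5
```

Request:
send_rows(
  rows=[
    [[0, 0, -1.5, 0, 0, 0], [0, 0, -4, 0, 0, 0], [-0.8, 1.3, -6.5, 0, 0, 0], [-2.4, 4, -8, 0, 0, -0.02], [-4.6, 7.5, -8, 0, 0, -0.05], [-6.8, 11.2, -8, 0, 0, -0.08], [-9, 14.8, -8, 0, 0, -0.1], [-10.6, 17.5, -8, 0, 0, -0.1], [-11.4, 18.7, -8, 0, 0, -0.1], [-11.56, 19.03, -8, 0, 0, -0.1]],
  ],
)

```text
clock: 4.45
eef_pos: [583.5, 129.5, 162.3]
tool_rot: [3.14, 0.001, -3.121]
force: [-0.7, -0.8, -2.1]
width: 28.4
gripper_force: 59.9
```

Request:
send_rows(
  rows=[
    [[0, 0, 0, 0, 0, 0], [0, 0, 0, 0, 0, 0]],
  ],
)

```text
clock: 4.65
eef_pos: [582.2, 125.4, 161.9]
tool_rot: [-3.14, -0.002, -3.124]
force: [1.0, -0.6, -1.9]
width: 28.4
gripper_force: 59.9
```

```bash
python3 - <<'E'
from h import *
from cell import ctrl
s=ctrl.read_state();d=ctrl.get_image("wrist");print(s["clock"],s["eef_pos"],s["tool_rot"],s["width"],s["force"]);print(tool(s,[583.5,127.2,92]))
cv2.imwrite("pics/w2.png",d["pixels"][:,:,::-1])
E
```

```text
4.65 [582.19757601 125.41696593 161.87685457] [-3.13995397e+00 -1.61293292e-03 -3.12427084e+00] 28.423642006776134 [ 0.99443793 -0.6116977  -1.8813256 ]
[-0.14458173  0.18747073  6.98716352]
```

View pics/w2.png

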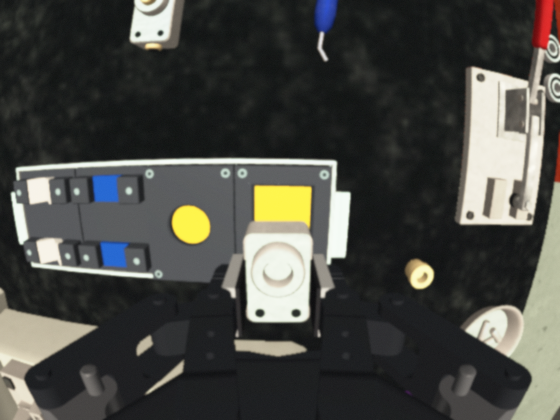

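```bash
python3 - <<'E'
from h import *
from cell import ctrl
s=ctrl.read_state();d=ctrl.get_image("wrist")
print(s["eef_pos"],s["tool_rot"])
f=lambda u,v,z:wplane(d,s,u,v,z).round(1)
print(f(253.5,187,16),f(311,186,16),f(191.5,224,12.5),f(421,273,18))
for u,v in [(121,189),(109,189),(42,191),(117,256),(50,252)]:print(f(u,v,12))
E
```

```text
[582.33349993 125.27375032 161.90810082] [-3.14008761e+00 -1.38655104e-03 -3.12469280e+00]
[554.6 109. ] [553.2 147.4] [582.4  64. ] [617.5 236.6]
[556.9   9.6]
[556.8  -1. ]
[557.4 -70.5]
[610.5  -1. ]
[611.5 -72.7]
```

Request:
send_rows(
  rows=[
    [[-0.07, 0.25, 1.5, 0, 0, 0], [-0.07, 0.25, 3.5, 0, 0, 0], [-0.07, 0.25, 5, 0, 0, 0], [-0.07, 0.25, 6, 0, 0, 0], [-0.07, 0.25, 6.4, 0, 0, 0], [-0.07, 0.25, 6.7, 0, 0, 0], [-0.07, 0.25, 6.9, 0, 0, 0], [-0.07, 0.25, 6.9, 0, 0, 0]],
  ],
)

```text
clock: 5.55
eef_pos: [584.0, 129.5, 93.3]
tool_rot: [3.141, 0.001, -3.123]
force: [-0.1, -0.4, -1.2]
width: 28.2
gripper_force: 60.0
```

Request:
send_rows(
  rows=[
    [[0, -0.05, 0.05, 0, 0, 0], [0, -0.05, 0.15, 0, 0, 0], [0, -0.05, 0.2, 0, 0, 0]],
  ],
)

```text
clock: 5.85
eef_pos: [584.1, 128.9, 92.2]
tool_rot: [-3.141, 0.001, -3.124]
force: [-1.8, -1.3, 9.7]
width: 28.3
gripper_force: 61.3
```

Request:
send_rows(
  rows=[
    [[0, 0, 0, 0, 0, 0], [0, 0, 0, 0, 0, 0], [0, 0, 0, 0, 0, 0], [0, 0, -1, 0, 0, 0], [0, 0, -3, 0, 0, 0], [0, 0, -6, 0, 0, 0], [0, 0, -9, 0, 0, 0], [0, 0, -10, 0, 0, 0]],
  ],
  grip=120,
)

```text
clock: 6.65
eef_pos: [585.2, 129.7, 194.6]
tool_rot: [3.14, 0.005, -3.123]
force: [0.9, 0.7, 0.1]
width: 44.9
gripper_force: 0.0
```

```bash
python3 - <<'E'
from h import *
from cell import ctrl
s=ctrl.read_state();d=ctrl.get_image("wrist");print(s["clock"],s["eef_pos"],s["tool_rot"],s["width"],s["force"]);print(tool(s,[619.5,237,130]))
cv2.imwrite("pics/w3.png",d["pixels"][:,:,::-1])
E
```

```text
6.65 [585.17331994 129.66868269 194.6438908 ] [ 3.13995886  0.00508459 -3.12334909] 44.87602206569881 [0.86454601 0.67615935 0.11958145]
[-3.59498097 10.65811929  6.50017366]
```

View pics/w3.png

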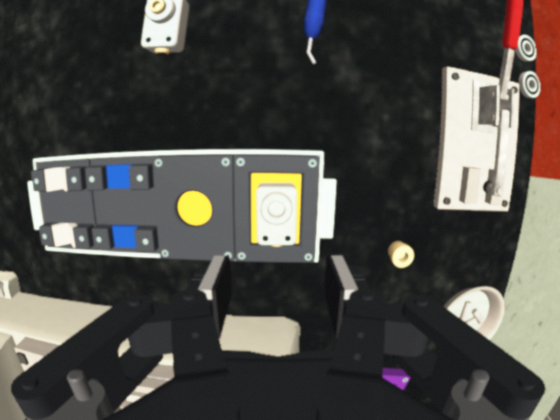

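Request:
send_rows(
  rows=[
    [[-0.7, 2, 1, 0, 0, 0], [-1.9, 5.5, 3, 0, 0, 0], [-3, 8.8, 5, 0, 0, 0], [-3.4, 10.2, 6.5, 0, 0, 0], [-3.45, 10.5, 8, 0, 0, 0], [-3.45, 10.5, 9, 0, 0, 0], [-3.45, 10.5, 9, 0, 0, 0], [-3.45, 10.5, 9, 0, 0, 0]],
  ],
  grip=140,
)

```text
clock: 7.5
eef_pos: [616.6, 232.4, 101.1]
tool_rot: [-3.14, -0.0, -3.125]
force: [-0.0, -1.1, 0.2]
width: 38.6
gripper_force: 0.0
```

```bash
python3 - <<'E'
from h import *
from cell import ctrl
s=ctrl.read_state();d=ctrl.get_image("wrist");print(s["clock"],s["eef_pos"],s["tool_rot"],s["width"],s["force"])
np.save("w4.npy",dict(s=s,d=d),allow_pickle=True)
cv2.imwrite("pics/w4.png",cv2.resize(d["pixels"][150:350,180:380,::-1],(600,600)))
E
```

```text
7.5 [616.61108167 232.4310795  101.07050918] [-3.14015109e+00 -2.70102122e-04 -3.12543342e+00] 38.631375227226634 [-0.04443759 -1.14677811  0.16393367]
```

View pics/w4.png

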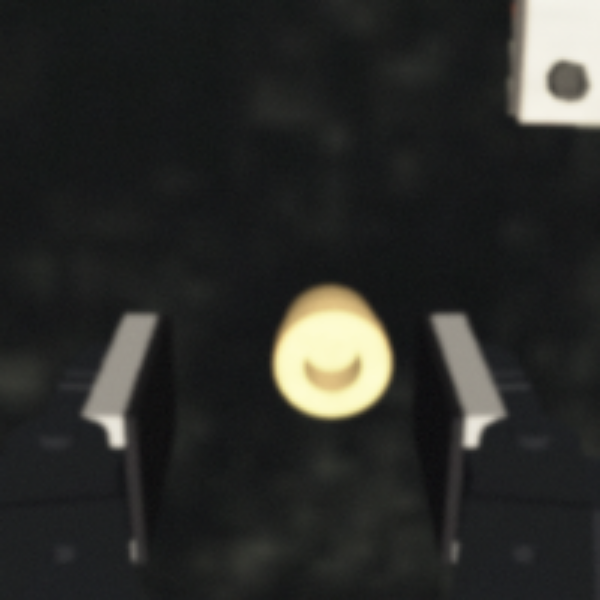

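```bash
python3 - <<'E'
from h import *
w=np.load("w4.npy",allow_pickle=True).item();s,d=w["s"],w["d"]
p=wplane(d,s,291,271,18);print(p,tool(s,[*p,83]))
E
```

```text
[620.59385339 239.76385675] [-0.41056194  0.72935047  1.80589056]
```

Request:
send_rows(
  rows=[
    [[-0.35, 0.6, 0.5, 0, 0, 0], [-0.35, 0.6, 1.2, 0, 0, 0], [-0.35, 0.6, 1.8, 0, 0, 0], [-0.35, 0.6, 1.8, 0, 0, 0], [-0.35, 0.6, 1.8, 0, 0, 0]],
  ],
)

```text
clock: 8.05
eef_pos: [619.5, 240.4, 82.7]
tool_rot: [-3.141, -0.001, -3.123]
force: [-0.0, 0.2, -0.0]
width: 38.5
gripper_force: 0.0
```

Request:
send_rows(
  rows=[
    [[0, 0, 0, 0, 0, 0], [0, 0, 0, 0, 0, 0], [0, 0, 0, 0, 0, 0], [0, 0, 0, 0, 0, 0], [0, 0, 0, 0, 0, 0]],
  ],
  grip=240,
)

```text
clock: 8.55
eef_pos: [620.0, 240.7, 83.5]
tool_rot: [3.141, 0.001, -3.123]
force: [-0.5, 0.6, 4.3]
width: 16.1
gripper_force: 58.7
```

Request:
send_rows(
  rows=[
    [[0, 0, -1.5, 0, 0, 0], [0, 0, -4, 0, 0, 0], [0.2, -1, -6.5, 0, 0, 0], [0.8, -3.5, -8, 0, 0, 0], [1.6, -7, -8, 0, 0, 0], [2.4, -10.7, -8, 0, 0, 0], [3.2, -14.3, -8, 0, 0, 0], [3.8, -16.8, -8, 0, 0, 0], [3.98, -17.85, -8, 0, 0, 0], [3.98, -17.85, -8, 0, 0, 0]],
  ],
)

```text
clock: 9.55
eef_pos: [583.4, 59.8, 163.5]
tool_rot: [-3.141, 0.0, -3.126]
force: [0.5, 1.4, 0.3]
width: 16.2
gripper_force: 58.7
```

Request:
send_rows(
  rows=[
    [[0, 0, 0, 0, 0, 0], [0, 0, 0, 0, 0, 0], [0, 0, 0, 0, 0, 0]],
  ],
)

```text
clock: 9.85
eef_pos: [583.3, 63.3, 163.1]
tool_rot: [3.14, 0.0, -3.121]
force: [0.3, 0.7, -0.7]
width: 15.9
gripper_force: 58.7
```

```bash
python3 - <<'E'
from h import *
from cell import ctrl
s=ctrl.read_state();d=ctrl.get_image("wrist");print(s["clock"],s["eef_pos"],s["tool_rot"],s["width"],s["force"]);print(tool(s,[583.5,61.5,92.5]))
np.save("w5.npy",dict(s=s,d=d),allow_pickle=True)
cv2.imwrite("pics/w5.png",cv2.resize(d["pixels"][150:350,140:405,::-1],(795,600)))
E
```

```text
9.85 [583.34242448  63.3313332  163.1201213 ] [ 3.14046197e+00  3.02842475e-04 -3.12090685e+00] 15.892041676953385 [ 0.29892616  0.66564557 -0.7059266 ]
[-0.00982751 -0.19140484  7.06180353]
```

View pics/w5.png

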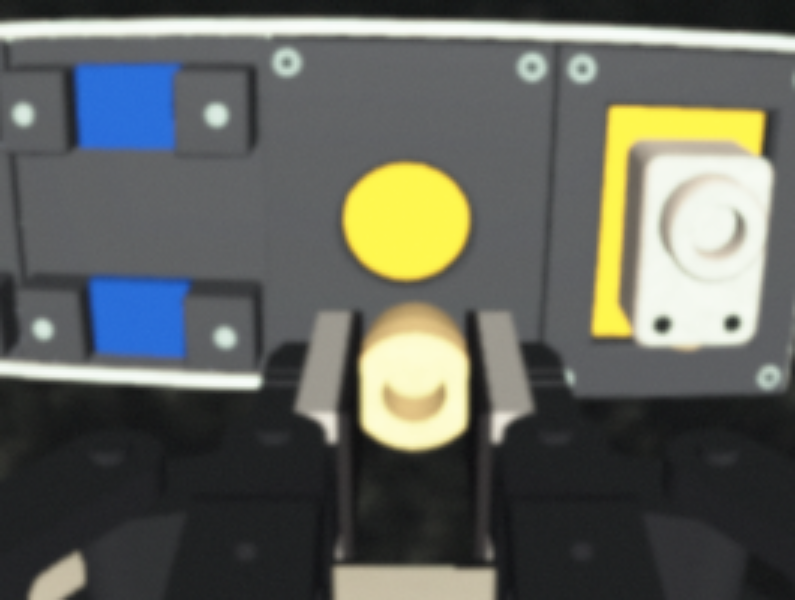

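```bash
python3 - <<'E'
from h import *
w=np.load("w5.npy",allow_pickle=True).item();s,d=w["s"],w["d"]
print("pocket",wplane(d,s,275.3,224,12.5),"bush",wplane(d,s,278,280,97.6))
E
```

```text
pocket [582.81476854  62.40458559] bush [583.81203809  64.14884699]
```

Request:
send_rows(
  rows=[
    [[0, -0.15, 1.5, 0, 0, 0], [0, -0.15, 3.5, 0, 0, 0], [0, -0.15, 5, 0, 0, 0], [0, -0.15, 6, 0, 0, 0], [0, -0.15, 6.4, 0, 0, 0], [0, -0.15, 6.5, 0, 0, 0]],
  ],
)

```text
clock: 10.5
eef_pos: [583.1, 60.0, 97.4]
tool_rot: [3.142, -0.001, -3.123]
force: [0.2, 0.1, -0.7]
width: 16.2
gripper_force: 58.7
```

Request:
send_rows(
  rows=[
    [[0, 0.12, 0.1, 0, 0, 0], [0, 0.12, 0.3, 0, 0, 0], [0, 0.12, 0.45, 0, 0, 0], [0, 0.12, 0.52, 0, 0, 0]],
  ],
)

```text
clock: 10.9
eef_pos: [583.3, 61.0, 93.0]
tool_rot: [3.142, 0.0, -3.123]
force: [0.0, -0.5, 0.4]
width: 15.9
gripper_force: 58.7
```

Request:
send_rows(
  rows=[
    [[0, 0.05, 0.05, 0, 0, 0], [0, 0.05, 0.1, 0, 0, 0], [0, 0.05, 0.1, 0, 0, 0]],
  ],
)

```text
clock: 11.2
eef_pos: [583.3, 61.4, 92.5]
tool_rot: [-3.141, 0.0, -3.124]
force: [-2.2, -0.2, 5.5]
width: 16.1
gripper_force: 59.2
```

Request:
send_rows(
  rows=[
    [[0, 0, 0, 0, 0, 0], [0, 0, 0, 0, 0, 0], [0, 0, 0, 0, 0, 0], [0, 0, -0.8, 0, 0, 0], [0, 0, -2.5, 0, 0, 0], [0, 0, -6, 0, 0, 0], [0, 0, -9.5, 0, 0, 0], [0, 0, -10.5, 0, 0, 0]],
  ],
  grip=165,
)

```text
clock: 12.0
eef_pos: [584.9, 62.3, 200.9]
tool_rot: [3.14, 0.006, -3.123]
force: [0.1, -0.7, -0.3]
width: 30.3
gripper_force: 0.0
```

```bash
python3 - <<'E'
from h import *
from cell import ctrl
s=ctrl.read_state();d=ctrl.get_image("wrist");print(s["clock"],s["eef_pos"],s["tool_rot"],s["width"],s["force"]);print(tool(s,[411,-200,150]))
cv2.imwrite("pics/w6.png",cv2.resize(d["pixels"][100:300,140:405,::-1],(795,600)))
E
```

```text
12.0 [584.94317849  62.34812697 200.86971951] [ 3.14030924  0.00611134 -3.12332045] 30.303257094872592 [ 0.1424262  -0.67398728 -0.29747154]
[ 17.90150961 -25.91898548   4.94440285]
```

View pics/w6.png

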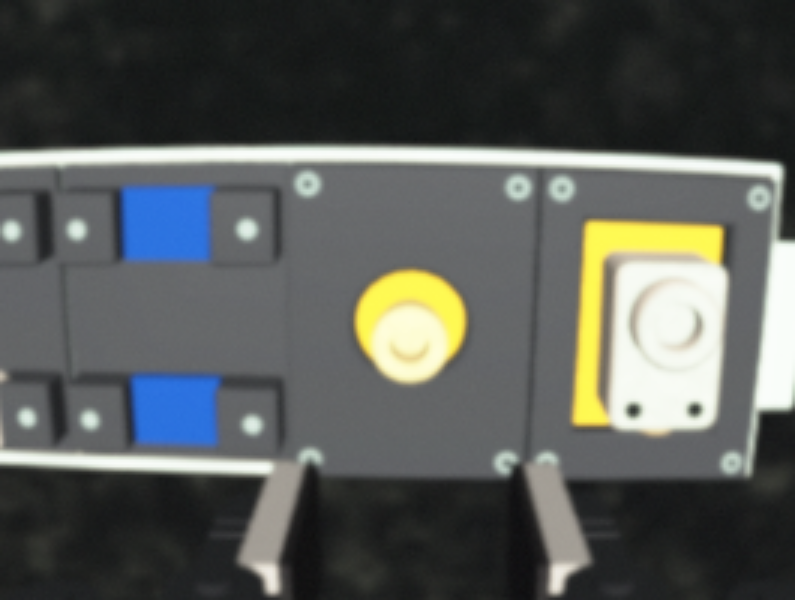

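Request:
send_rows(
  rows=[
    [[1.5, -2, 0, 0, 0, 0], [4, -5.5, 0, 0, 0, 0], [6.6, -9.5, 0, 0, 0, 0.03], [9.2, -13.5, 1, 0, 0, 0.05], [11.8, -17.5, 2.5, 0, 0, 0.07], [14.5, -21.4, 4, 0, 0, 0.07], [16.6, -24.6, 5.5, 0, 0, 0.07], [17.5, -26, 6.5, 0, 0, 0.07], [17.5, -26, 7, 0, 0, 0.07], [17.5, -26, 7, 0, 0, 0.07]],
  ],
  grip=135,
)

```text
clock: 13.05
eef_pos: [413.7, -200.3, 126.2]
tool_rot: [3.14, 0.0, 3.091]
force: [-0.1, 0.9, 0.2]
width: 40.2
gripper_force: 0.0
```

Request:
send_rows(
  rows=[
    [[0, 0, 0, 0, 0, 0], [0, 0, 0, 0, 0, 0]],
  ],
)

```text
clock: 13.25
eef_pos: [414.4, -200.0, 127.3]
tool_rot: [3.141, 0.002, 3.093]
force: [0.6, 0.1, -0.0]
width: 40.1
gripper_force: 0.0
```

```bash
python3 - <<'E'
from h import *
from cell import ctrl
s=ctrl.read_state();d=ctrl.get_image("wrist");print(s["clock"],s["eef_pos"],s["tool_rot"],s["width"],s["force"])
np.save("w7.npy",dict(s=s,d=d),allow_pickle=True)
cv2.imwrite("pics/w7.png",cv2.resize(d["pixels"][130:330,140:405,::-1],(795,600)))
E
```

```text
13.25 [ 414.40466922 -200.03946411  127.2956601 ] [3.14099135e+00 1.76329247e-03 3.09278305e+00] 40.138607338056936 [ 0.63734293  0.05719975 -0.03891256]
```

View pics/w7.png

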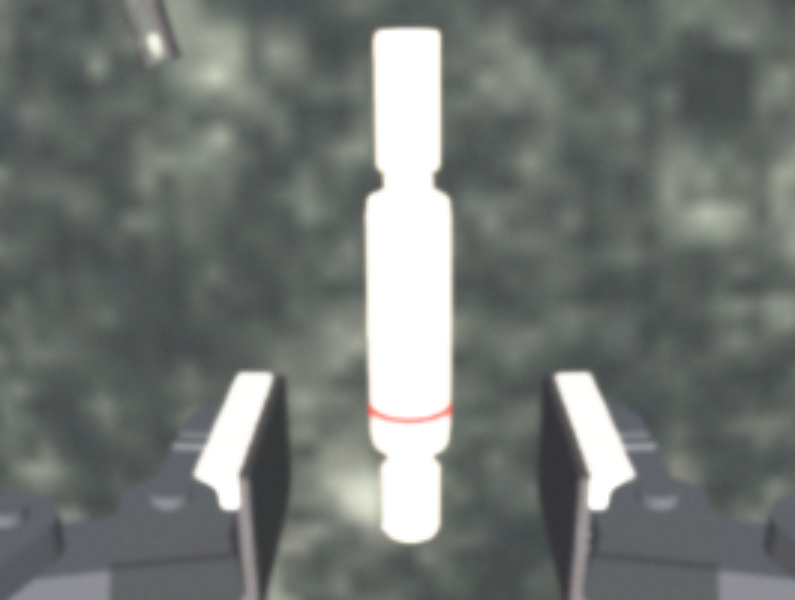

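```bash
python3 - <<'E'
from h import *
w=np.load("w7.npy",allow_pickle=True).item();s,d=w["s"],w["d"]
a,b=wplane(d,s,275.7,139.3,8.3),wplane(d,s,277,310,8.3);e=b-a
print(a,b,(a+b)/2,np.linalg.norm(e),np.degrees(np.arctan2(e[1],e[0])));print(tool(s,[*((a+b)/2),75]))
E
```

```text
[ 354.22835264 -197.52791651] [ 464.5426221  -202.25780371] [ 409.38548737 -199.89286011] 110.41562335524434 -2.4551373869061
[ 0.51125618 -0.0129898   5.22866578]
```

Request:
send_rows(
  rows=[
    [[0.3, 0, 1.5, 0, 0, 0], [0.5, 0, 3, 0, 0, 0], [0.5, 0, 4.3, 0, 0, 0], [0.5, 0, 5, 0, 0, 0], [0.5, 0, 5.2, 0, 0, 0], [0.5, 0, 5.2, 0, 0, 0]],
  ],
)

```text
clock: 13.9
eef_pos: [408.4, -200.8, 74.9]
tool_rot: [3.141, 0.0, 3.091]
force: [0.1, -0.5, 0.0]
width: 40.1
gripper_force: 0.0
```

Request:
send_rows(
  rows=[
    [[0, 0, 0, 0, 0, 0], [0, 0, 0, 0, 0, 0], [0, 0, 0, 0, 0, 0], [0, 0, 0, 0, 0, 0], [0, 0, 0, 0, 0, 0]],
  ],
  grip=245,
)

```text
clock: 14.4
eef_pos: [408.3, -201.3, 75.5]
tool_rot: [-3.141, 0.001, 3.09]
force: [-0.1, 0.7, 6.4]
width: 13.7
gripper_force: 58.6
```

Request:
send_rows(
  rows=[
    [[0, 0, -1.5, 0, 0, 0], [0, 0, -4, 0, 0, 0], [-1, 0.8, -6.5, 0, 0, 0], [-3.5, 2.8, -8.5, 0, 0, -0.02], [-7, 5.7, -9, 0, 0, -0.05], [-10.5, 8.6, -9, 0, 0, -0.07], [-13.8, 11.3, -9, 0, 0, -0.07], [-16, 13.1, -9, 0, 0, -0.07], [-16.8, 13.8, -9, 0, 0, -0.07], [-16.8, 13.8, -9, 0, 0, -0.07]],
  ],
)

```text
clock: 15.4
eef_pos: [583.2, -71.1, 164.7]
tool_rot: [3.141, -0.0, -3.122]
force: [-0.7, 0.5, -0.4]
width: 13.7
gripper_force: 58.8
```

Request:
send_rows(
  rows=[
    [[0, 0, 0, 0, 0, 0], [0, 0, 0, 0, 0, 0], [0, 0, 0, 0, 0, 0]],
  ],
)

```text
clock: 15.7
eef_pos: [581.8, -73.7, 164.8]
tool_rot: [-3.141, -0.001, -3.125]
force: [0.3, 0.2, -0.9]
width: 13.7
gripper_force: 58.9
```

```bash
python3 - <<'E'
from h import *
from cell import ctrl
s=ctrl.read_state();d=ctrl.get_image("wrist");print(s["clock"],s["eef_pos"],s["tool_rot"],s["width"],s["force"])
np.save("w8.npy",dict(s=s,d=d),allow_pickle=True)
cv2.imwrite("pics/w8.png",cv2.resize(d["pixels"][130:330,140:405,::-1],(795,600)))
E
```

```text
15.7 [581.82303572 -73.7315158  164.75988676] [-3.14064767e+00 -1.24014586e-03 -3.12518732e+00] 13.707928692237786 [ 0.27434728  0.19484117 -0.9371154 ]
```

View pics/w8.png

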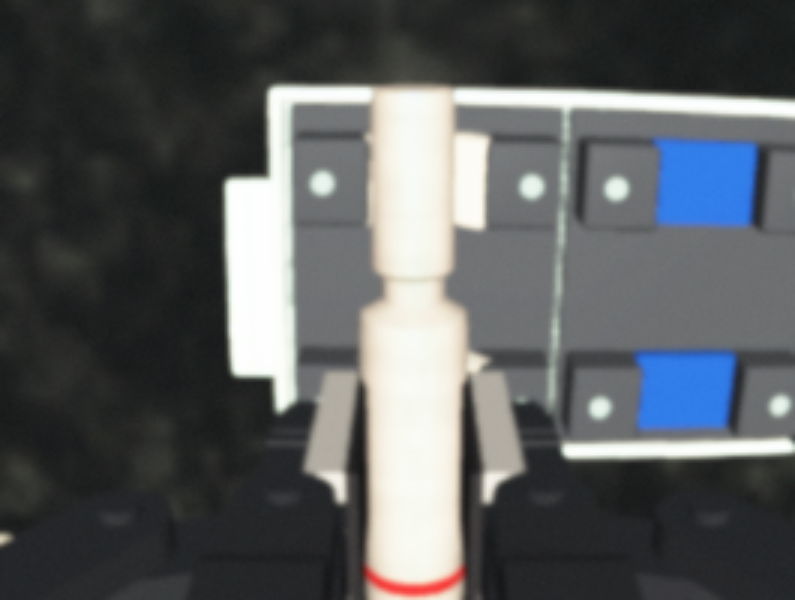

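```bash
python3 - <<'E'
from h import *
w=np.load("w8.npy",allow_pickle=True).item();s,d=w["s"],w["d"]
g=lambda a,b,z:wplane(d,s,140+a/3,130+b/3,z)
A,B=g(321,182,20),g(531,187,20);m=(A+B)/2;print(A,B,m,"centre",m+[27,0.5])
A,B=g(616,188,20),g(790,192,20);print(A,B)
C,D=g(600,408,20),g(780,405,20);m=(C+D)/2;print(C,D,"deb",m)
a,b=g(412,88,97),g(412,360,97);print(a,b,np.degrees(np.arctan2(*(b-a)[::-1])))
E
```

```text
[556.44124009 -94.16118727] [556.77507128 -47.37675124] [556.60815569 -70.76896925] centre [583.60815569 -70.26896925]
[556.52936193 -27.9839503 ] [556.18254652  14.40452146]
[610.33494285 -27.76579327] [610.20124877  18.93959424] deb [610.26809581  -4.41309951]
[528.09772889 -74.21986008] [568.33078492 -73.57604056] 0.9167832809397589
```

Request:
send_rows(
  rows=[
    [[-0.05, 0.15, 1.5, 0, 0, 0], [-0.05, 0.15, 3.5, 0, 0, 0], [-0.05, 0.15, 5.2, 0, 0, 0], [-0.05, 0.15, 6.4, 0, 0, 0], [-0.05, 0.15, 7, 0, 0, 0], [-0.05, 0.15, 7.2, 0, 0, 0], [-0.05, 0.15, 7.2, 0, 0, 0]],
  ],
)

```text
clock: 16.45
eef_pos: [583.5, -70.6, 92.9]
tool_rot: [3.141, 0.0, -3.123]
force: [1.0, -0.7, -0.2]
width: 13.6
gripper_force: 58.9
```

Request:
send_rows(
  rows=[
    [[0, -0.05, 0.2, 0, 0, 0], [0, -0.05, 0.4, 0, 0, 0], [0, -0.05, 0.55, 0, 0, 0], [0, -0.05, 0.6, 0, 0, 0], [0, -0.05, 0.6, 0, 0, 0]],
  ],
)

```text
clock: 16.95
eef_pos: [583.6, -71.3, 87.5]
tool_rot: [-3.141, 0.001, -3.124]
force: [-1.2, -0.1, 4.4]
width: 13.7
gripper_force: 59.4
```

Request:
send_rows(
  rows=[
    [[0, 0, 0, 0, 0, 0], [0, 0, 0, 0, 0, 0], [0, 0, 0, 0, 0, 0], [0, 0, -0.8, 0, 0, 0], [0, 0, -2.5, 0, 0, 0], [0, 0, -6, 0, 0, 0], [0, 0, -9.5, 0, 0, 0], [0, 0, -10.5, 0, 0, 0]],
  ],
  grip=165,
)

```text
clock: 17.75
eef_pos: [585.2, -70.8, 195.8]
tool_rot: [-3.142, 0.006, -3.123]
force: [1.3, -0.2, -0.5]
width: 30.0
gripper_force: 0.0
```

```bash
python3 - <<'E'
from h import *
from cell import ctrl
s=ctrl.read_state();print(s["clock"],s["eef_pos"],s["tool_rot"],s["width"],s["force"]);print(tool(s,[396,160,128]))
E
```

```text
17.75 [585.18273429 -70.7540279  195.81325032] [-3.14154808  0.00605012 -3.12320515] 29.977470394814855 [ 1.32760742 -0.22764138 -0.54598204]
[18.53148952 23.41963942  6.66828602]
```

Request:
send_rows(
  rows=[
    [[1.5, 1.8, 0, 0, 0, 0.02], [4.2, 5.2, 0, 0, 0, 0.05], [7, 8.8, 0, 0, 0, 0.08], [9.8, 12.4, 0, 0, 0, 0.11], [12.6, 16, 1, 0, 0, 0.14], [15.4, 19.5, 3, 0, 0, 0.149], [17.6, 22.3, 5, 0, 0, 0.149], [18.5, 23.4, 6.5, 0, 0, 0.149], [18.5, 23.4, 6.7, 0, 0, 0.149], [18.5, 23.4, 6.7, 0, 0, 0.149]],
  ],
  grip=135,
)

```text
clock: 18.75
eef_pos: [394.2, 159.2, 124.7]
tool_rot: [-3.14, -0.0, 3.012]
force: [-0.2, -0.7, 0.9]
width: 40.1
gripper_force: 0.0
```

Request:
send_rows(
  rows=[
    [[0, 0, 0, 0, 0, 0], [0, 0, 0, 0, 0, 0]],
  ],
)

```text
clock: 18.95
eef_pos: [395.3, 158.5, 125.4]
tool_rot: [3.141, 0.001, 3.008]
force: [-0.2, 0.2, -0.2]
width: 40.6
gripper_force: 0.0
```

```bash
python3 - <<'E'
from h import *
from cell import ctrl
s=ctrl.read_state();d=ctrl.get_image("wrist");print(s["clock"],s["eef_pos"],s["tool_rot"],s["width"],s["force"])
h=cv2.cvtColor(d["pixels"],cv2.COLOR_RGB2HSV);m=(h[...,0]>100)&(h[...,0]<128)&(h[...,1]>120);m[:,:180]=0;m[:,380:]=0
for c,r,a,st in blob(m):
    if a>500:
        b=cv2.boxPoints(r);o=sorted(b,key=lambda p:p[1]);t,bo=(o[0]+o[1])/2,(o[2]+o[3])/2
        A,B=wplane(d,s,*t,9),wplane(d,s,*bo,9);print(t,bo,A,B,(A+B)/2,np.linalg.norm(B-A),np.degrees(np.arctan2(*(B-A)[::-1])),tool(s,[*((A+B)/2),75]),st)
cv2.imwrite("pics/w9.png",cv2.resize(d["pixels"][100:400,140:405,::-1],(530,600)))
E
```

```text
18.95 [395.27817932 158.46642271 125.37459309] [3.14113113e+00 1.32257796e-03 3.00797035e+00] 40.59037278520916 [-0.23577487  0.23049165 -0.24934662]
[281.78857 156.01112] [279.60474 311.06488] [345.21520322 168.26175095] [444.37690755 153.85719275] [394.79605538 161.05947185] 100.20246955183406 -8.265163019778061 [0.08899088 0.24824545 5.03746113] [268 156  26 156]
```

View pics/w9.png

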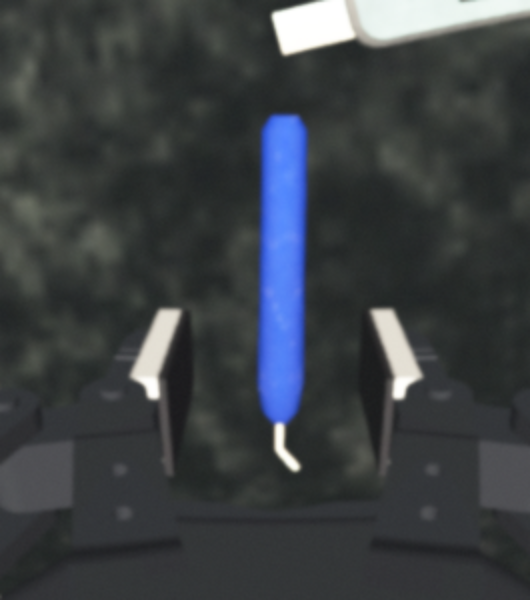

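Request:
send_rows(
  rows=[
    [[0.1, 0.2, 1.5, 0, 0, 0], [0.1, 0.2, 3, 0, 0, 0], [0.1, 0.2, 4.3, 0, 0, 0], [0.1, 0.2, 4.9, 0, 0, 0], [0.1, 0.2, 5, 0, 0, 0], [0.1, 0.2, 5, 0, 0, 0]],
  ],
)

```text
clock: 19.6
eef_pos: [393.9, 161.1, 75.0]
tool_rot: [3.141, 0.0, 3.009]
force: [-0.0, 0.6, 0.6]
width: 40.0
gripper_force: 0.0
```

Request:
send_rows(
  rows=[
    [[0, 0, 0, 0, 0, 0], [0, 0, 0, 0, 0, 0], [0, 0, 0, 0, 0, 0], [0, 0, 0, 0, 0, 0], [0, 0, 0, 0, 0, 0]],
  ],
  grip=245,
)

```text
clock: 20.1
eef_pos: [393.7, 161.5, 75.6]
tool_rot: [3.141, 0.001, 3.011]
force: [0.4, 0.1, 6.5]
width: 13.5
gripper_force: 59.2
```

Request:
send_rows(
  rows=[
    [[0, 0, -1.5, 0, 0, 0], [0, 0, -4, 0, 0, 0], [-1, -0.7, -6.5, 0, 0, 0], [-4, -2.7, -8.5, 0, 0, -0.03], [-8, -5.4, -9, 0, 0, -0.07], [-12, -8.1, -9, 0, 0, -0.11], [-15.8, -10.6, -9, 0, 0, -0.149], [-18.8, -12.6, -9, 0, 0, -0.149], [-20.4, -13.7, -9, 0, 0, -0.149], [-20.9, -14.07, -9, 0, 0, -0.149]],
  ],
)

```text
clock: 21.1
eef_pos: [583.5, -7.8, 164.6]
tool_rot: [-3.141, 0.0, -3.128]
force: [-1.1, -0.2, 0.0]
width: 13.5
gripper_force: 58.7
```

Request:
send_rows(
  rows=[
    [[0, 0, 0, 0, 0, 0], [0, 0, 0, 0, 0, 0], [0, 0, 0, 0, 0, 0], [0, 0, 0, 0, 0, 0]],
  ],
)

```text
clock: 21.5
eef_pos: [581.6, -4.1, 165.1]
tool_rot: [3.142, -0.0, -3.121]
force: [-0.2, -1.3, -0.6]
width: 13.2
gripper_force: 58.7
```

```bash
python3 - <<'E'
from h import *
from cell import ctrl
s=ctrl.read_state();d=ctrl.get_image("wrist");print(s["clock"],s["eef_pos"],s["tool_rot"],s["width"],s["force"],tool(s,[582.8,-5.2,86.6]))
# barrel in hand (z~98) ; blue columns rows
h=cv2.cvtColor(d["pixels"],cv2.COLOR_RGB2HSV);m=(h[...,0]>100)&(h[...,0]<128)&(h[...,1]>120)
for v in range(140,330,10):
    u=np.flatnonzero(m[v]);print(v,(u.min(),u.max(),len(u)) if len(u) else None,end=" ")
E
```

```text
21.5 [581.64030651  -4.08656523 165.07730691] [ 3.14154961e+00 -3.30398483e-04 -3.12115937e+00] 13.232108116404317 [-0.19809273 -1.27734106 -0.60334852] [-0.11626306 -0.11402753  7.84768781]
140 None 150 None 160 None 170 None 180 (np.int64(258), np.int64(296), 39) 190 (np.int64(258), np.int64(296), 39) 200 (np.int64(258), np.int64(296), 39) 210 (np.int64(264), np.int64(292), 29) 220 (np.int64(264), np.int64(292), 29) 230 (np.int64(264), np.int64(292), 29) 240 (np.int64(264), np.int64(292), 29) 250 (np.int64(258), np.int64(294), 37) 260 (np.int64(263), np.int64(292), 30) 270 (np.int64(263), np.int64(293), 31) 280 (np.int64(263), np.int64(292), 30) 290 (np.int64(263), np.int64(292), 30) 300 (np.int64(263), np.int64(292), 30) 310 (np.int64(262), np.int64(293), 32) 320 (np.int64(262), np.int64(292), 31)
```

Request:
send_rows(
  rows=[
    [[-0.1, -0.06, 1.5, 0, 0, 0], [-0.1, -0.06, 3.5, 0, 0, 0], [-0.1, -0.06, 5.2, 0, 0, 0], [-0.1, -0.06, 6.4, 0, 0, 0], [-0.1, -0.06, 7, 0, 0, 0], [-0.1, -0.06, 7.2, 0, 0, 0], [-0.1, -0.06, 7.2, 0, 0, 0]],
  ],
)

```text
clock: 22.25
eef_pos: [583.4, -5.6, 92.8]
tool_rot: [3.141, 0.0, -3.123]
force: [-0.2, 0.1, -0.7]
width: 13.3
gripper_force: 58.7
```

Request:
send_rows(
  rows=[
    [[0, 0, 0.2, 0, 0, 0], [0, 0, 0.4, 0, 0, 0], [0, 0, 0.55, 0, 0, 0], [0, 0, 0.63, 0, 0, 0], [0, 0, 0.63, 0, 0, 0]],
  ],
)

```text
clock: 22.75
eef_pos: [583.4, -5.9, 86.7]
tool_rot: [-3.141, 0.0, -3.123]
force: [-0.6, 0.3, -0.4]
width: 12.8
gripper_force: 58.8
```

Request:
send_rows(
  rows=[
    [[0, 0, 0.06, 0, 0, 0], [0, 0, 0.1, 0, 0, 0], [0, 0, 0.1, 0, 0, 0]],
  ],
)

```text
clock: 23.05
eef_pos: [583.3, -5.8, 86.6]
tool_rot: [-3.141, 0.0, -3.123]
force: [-2.3, -1.1, 8.1]
width: 13.4
gripper_force: 59.8
```

Request:
send_rows(
  rows=[
    [[0, 0, 0, 0, 0, 0], [0, 0, 0, 0, 0, 0], [0, 0, 0, 0, 0, 0], [0, 0, -0.8, 0, 0, 0], [0, 0, -2.5, 0, 0, 0], [0, 0, -6, 0, 0, 0], [0.5, 0, -10, 0, 0, 0], [3, 0, -13, 0, 0, 0], [7, 1, -15, 0, 0, 0], [11, 3, -15, 0, 0, 0]],
  ],
  grip=165,
)

```text
clock: 24.05
eef_pos: [473.2, 22.0, 238.9]
tool_rot: [-3.141, 0.006, -3.126]
force: [-0.6, 0.9, 0.1]
width: 30.0
gripper_force: 0.0
```

Request:
send_rows(
  rows=[
    [[1, 4, 0, 0, 0, 0], [2, 8, 0, 0, 0, 0], [3, 12, 0, 0, 0, 0], [4, 16, 0, 0, 0, 0], [5, 20, 0, 0, 0, 0], [6, 24, 0, 0, 0, 0], [7, 28, 0, 0, 0, 0], [7, 32, 0, 0, 0, 0], [7, 34, 0, 0, 0, 0], [7, 34, 0, 0, 0, 0]],
  ],
)

```text
clock: 25.05
eef_pos: [395.4, 364.9, 237.3]
tool_rot: [3.137, 0.001, -3.119]
force: [-0.7, -0.1, -0.8]
width: 30.2
gripper_force: 0.0
```

```bash
python3 - <<'E'
from h import *
from cell import ctrl
s=ctrl.read_state();print(s["clock"],s["eef_pos"])
d=ctrl.get_image("top");a=d["pixels"];cv2.imwrite("pics/tf.png",a[:,:,::-1])
o=cv2.imread("pics/top0.png")[:,:,::-1]
h=cv2.cvtColor(a,cv2.COLOR_RGB2HSV);H,S,V=[h[...,i].astype(int) for i in range(3)]
def rep(n,m,roi,z):
    x,y,w,hh=roi;k=np.zeros(m.shape,bool);k[y:y+hh,x:x+w]=1
    for c,r,ar,st in blob(m&k):
        b=cv2.boxPoints(r);P=np.array([plane(d,u,v,z) for u,v in b]);e=max([P[1]-P[0],P[2]-P[1]],key=np.linalg.norm)
        print(n,plane(d,*c,z).round(1),"box",P.mean(0).round(1),"sz",np.linalg.norm(P[1]-P[0]).round(1),np.linalg.norm(P[2]-P[1]).round(1),"ang",np.degrees(np.arctan2(e[1],e[0])).round(1),ar,st)
blu=(H>100)&(H<125)&(S>120);wh=(V>150)&(S<60)
rep("deb",blu,(190,170,150,84),18);rep("bushed",V>150,(240,265,35,40),22);rep("steel",V>120,(380,210,20,20),16)
rep("white housing",wh,(207,198,19,30),31);rep("gauge",wh,(292,175,26,60),20)
rep("yel",(H>18)&(H<38)&(S>60),(200,190,65,44),12);rep("bush pale",(H>15)&(H<38)&(S>30)&(S<130)&(V>150),(236,203,20,20),27)
E
```

```text
25.05 [395.35825142 364.93993342 237.30439428]
deb [584.6  -6.1] box [584.3  -5.7] sz 24.2 98.9 ang -179.4 334 [270 191  12  46]
bushed [431.6  35.8] box [432.3  35.5] sz 32.3 48.9 ang -179.2 333 [248 272  16  24]
steel [ 571.6 -261. ] box [ 571.  -261.2] sz 22.0 22.0 ang 179.2 99 [387 216  11  11]
white housing [584.4 127.9] box [584.5 127.2] sz 30.3 43.4 ang -178.7 290 [207 202  15  21]
gauge [587.2 -71.7] box [589.3 -69. ] sz 54.9 98.8 ang -179.8 558 [292 189  26  46]
yel [581.1 121.6] box [584.1 127.5] sz 44.1 61.9 ang -178.7 266 [205 199  21  29]
yel [583.1  60.2] box [583.8  60.4] sz 32.5 32.7 ang -152.6 152 [238 206  16  16]
bush pale [584.8  59.9] box [582.5  59.4] sz 32.0 32.2 ang -152.6 131 [238 206  16  16]
```

```bash
python3 - <<'E'
from h import *
from cell import ctrl
d=ctrl.get_image("top");V=cv2.cvtColor(d["pixels"],cv2.COLOR_RGB2HSV)[...,2].astype(int)
for v in (182,186,190,196,205,212,220,226,232,236): 
    u=np.flatnonzero(V[v,296:318]>150)+296
    print(v,(u.min(),u.max(),len(u),plane(d,u.mean(),v,20).round(1)) if len(u) else None)
print(ctrl.finish_job())
E
```

```text
182 None
186 None
190 (np.int64(304), np.int64(308), 5, array([636.5, -72. ]))
196 (np.int64(301), np.int64(317), 17, array([623.4, -78.6]))
205 (np.int64(300), np.int64(312), 13, array([603.4, -72.2]))
212 (np.int64(302), np.int64(310), 9, array([588. , -72.2]))
220 (np.int64(302), np.int64(310), 9, array([570.5, -72.3]))
226 (np.int64(296), np.int64(317), 17, array([557.4, -72.7]))
232 (np.int64(301), np.int64(311), 11, array([544.3, -72.5]))
236 (np.int64(296), np.int64(317), 22, array([535.6, -73.6]))
the job is handed in; nothing more can be done
None
```

I placed the housing, brass bush, plug gauge and deburring tool in their nests in the order asked and handed the job in at about 25 s. Position and contact checks agreed with all four being seated; the finished housing and steel bush had not moved, but I had used up my picture views before a final look.

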